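# Clamp the photo light and clip its diffuser cover home

### The arm

A 7-joint arm with a two-finger parallel gripper is mounted at the origin on the work surface. World frame = base frame: x ahead of the robot, y to its left, z up, the work surface at z = 0. Lengths are in m, angles in rad, forces in N, time in s.
With the tool pointing down it reaches from about 0.425 to 0.975 m from the base axis. Payload 16.7 kg.
Tool frame: the origin (TCP) lies midway between the tips of the shut fingers; the grasp point (between the pads) lies 19 mm behind it (bot.grasp_offset is the distance from the TCP to the grasp point, in m); z points along the fingers, y is the line along which they close (so a half turn about z gives the same grasp; the last joint's range is limited). The gripper opens to 85 mm and grips with 20 to 120 N. Pads are 22 mm wide; open, the fingers measure 114 mm over their backs; the gripper's body (76 mm by 85 mm) begins 54 mm behind the grasp point. The pads swing forward as they close: fully open they stand 13 mm farther back than shut.
Start: joints at [-1.452, 0.426, 0.074, 1.606, -0.034, 1.111, -0.067], TCP at [0.179, 0.651, 0.231] pointing down, gripper open.
Joint ranges: [-2.85, 2.85], [-0.5, 2.14], [-1.23, 1.37], [0.21, 2.46], [-1.02, 4.16], [0.16, 2.05], [-2.73, 2.73]. Speed limits (rad/s): [1.89, 1.89, 2.39, 2.39, 3.01, 3.01, 3.01].

### API

Orientations are given as a rotation vector (axis times angle).
In Python, from plant import bot, capture, calibration gives the robot as it stands.
- The arm moves only by the tool apply_moves, never from a script. Its argument "targets" is a list of rows, each a list of 7 numbers: the closure, from -1 (fully open) to 1 (shut), so that 0 is half open, then the shift along the tool's x, y, z in cm, then the turn, a rotation vector about the tool's x, y, z in degrees. A call has 1 to 20 rows; each row is the pose to reach, as a shift and turn from the pose commanded when the call began, along the tool's axes at that moment; what a row does not reach only later rows make up. A row lasts 1/12 s, in which the tool goes at most 41.7 mm and 7.16 degrees, less where a joint would pass 70% of its speed; a pose out of reach is approached as far as the arm can. A call with a gripper value outside its range is refused whole. The fingers move at their own pace and stop on an object; "squeeze" is the grip in N (left out, the last holds). Time passes only in rows, so rows that repeat a pose let the fingers close. It gives the time, the measured TCP pose, the force, the opening and the grip force at its end, in the units of the state.
- bot.state(): the state, without advancing time (a new reading comes with each control period).
- capture(name): name is "scene" or "top" or "wrist"; returns the picture (480x640x3 uint8, red, green, blue); there is no depth.
- calibration(name): a dict with "K" (3x3 intrinsics, pixels), "k1" (the pictures are not rectified: a ray, as slopes to the right and down, at radius r is drawn at 1 + k1 r^2 times it, then the intrinsics apply), "pose" (4x4, takes a point from camera to world coordinates). Camera axes: x right, y down, z forward; pixel columns grow to the right and rows downward; lengths in m; the calibration is good to about 2 mm. A picture is of the moment at which its call begins: read the wrist's pose just before it. calibration takes no time and is no camera call; for the wrist camera it gives the pose at the moment of the call.
- bot.sign_off(): hands the job in; it is judged then, once.
The state is a dict: "time_s": time; "q": joint angles; "qd": joint speeds; "joint_efforts": joint torques, N m; "position": TCP position; "orientation": TCP orientation; "ft_force": force on the tool from outside, world axes, zero at the start; "torque": the same for the moment, N m; "finger_gap": opening from 0.0 (shut) to 1.0 (fully open); "grasp_force": force on a finger pad.
Only numpy, scipy, OpenCV 4.12 (cv2) and the standard library are available. Lean on these libraries where they do the work, as an engineer would, in place of code of your own. Each camera call takes 0.05 s, during which the arm holds its last target. There are 200 camera calls.

### The job

The little LED photo light stands loose, face up, between the jaws of the pedestal vise: crank the vise handle clockwise until the jaws grip the light firmly, and leave it clamped. Then take the white diffuser cover from the table, set it over the light's face and press it down until both ends have clicked and it sits fully home. Do not let up: finish while still pressing firmly down on the cover, and leave the other things on the table where they are.

Things in the scene. Friction and masses are not known exactly. Their poses are not given: they have to be found in the camera images.
- vise: Pedestal vise of dark grey cast metal, fixed. Origin on the table under the centre of its round base (124 mm across); x runs along the screw, away from the crank; y along the jaws; z up. In its frame: flat ways (seat for the work) at z 98 mm, soft face of the fixed jaw at x +48, end of that jaw at x +85, jaws 78 mm wide with tops at z 138, front bearing block x -50 to -32 with top at z 106.
- vise_screw (a point): Where the screw's axis leaves the vise's front: x -50, y 0, z 86 mm in the vise's frame, same axes. The crank turns about this line (along x) and does not shift along it. The flat crank arm (8 mm thick) ends 22 mm in front of this point.
- vise_jaw: Sliding jaw, 26 mm thick, 78 mm wide, 40 mm high, with a black soft face towards the vise's +x. Origin on that face, mid-width, at the height of the ways. Travels 10 mm per turn of the crank (1.59 mm per rad).
- vise_crank (a joint): Crank angle q, rad. 0: arm straight up; grows clockwise seen from the crank's end (looking along the vise's +x), which closes the jaw. Handle at y = -45 sin q, z = 86 + 45 cos q mm in the vise's frame. Starts from -2.5 to 1.5. Running drag 4 to 6 N at the handle; the light is squeezed from about q = 6.0, where it goes stiff: 6 to 10 N above the drag is a firm grip. Holds when let go.
- crank_handle (a point): Middle of the crank's free-spinning black handle: a round bar 18 mm across, 75 mm long (37.5 mm either side of this point), parallel to the screw, 45 mm off its axis, standing out from the crank arm away from the vise. At x -112.5 mm in the vise's frame; 41 mm above the table when lowest.
- lamp: Small black LED photo light, about 0.35 kg, loose, standing on the vise's ways between the jaws. Origin at the centre of its underside; x across the jaws, y along them, z up. Body 36 (x) x 72 (y; 79 over the end fins) x 54 mm high; on it a wider head 46 x 87 x 22 mm. Clamped against the fixed jaw, its origin is at x +30 mm in the vise's frame.
- lamp_face (a point): Centre of the LED face, the top of the light's head, 76 mm above the light's origin, same axes. The head's top edges are rounded 4 mm; a rounded catch rib stands out 2.5 mm in the middle of each 46 mm end, 11 mm below the face.
- cover: White plastic diffuser cover, about 50 g: a shallow cap lying open side down. Origin at the centre of its open lower edge, z up. 54.6 mm wide in x (plain flat sides, good to pinch), 100 mm long in y with a sprung catch arm amid each end, 24 mm high. Slips over the light's head with 1.8 mm play a side, its y along the light's y, either way round.
- cover_top (a point): Centre of the cover's closed flat top (3 mm thick), 24 mm above its origin. Set on the light it rests on the ribs, top 14 mm above the LED face. Pressed in the middle, it snaps over (one end, then the other, or both) at 6 to 14 N, the push drops, and with both ends home the top is level, 3 mm above the LED face, and stops moving.
- petri: Bystander: covered glass dish, 94 mm across, 15 mm high; origin at the centre of its underside.
- lens: Bystander: black camera lens standing upright, 69 mm across, 64 mm high; origin at the centre of its underside.
- battery: Bystander: black camera battery lying flat, 38 x 56 x 21 mm; origin at the centre of its underside.
- jar: Bystander: lidded specimen jar, 54 mm across, 75 mm high; origin at the centre of its underside.
- forceps: Bystander: steel forceps lying flat, about 130 mm long; origin at the middle of their length.
- driver: Bystander: screwdriver lying flat, about 150 mm long; origin near its middle.
Things that resemble listed ones, but are neither listed nor needed, are in the scene too. Of the things that look like the cover, take the one that is nearest to the robot's base at the start.

How it is judged:
On the way, in this order (a step that is already met when the one before it is completed fails the run):
1. the jaws grip the light, which still stands upright on the ways (contact force between vise_jaw and lamp above 25 N and z of lamp in the frame of vise between 0.093 and 0.104 m and x of lamp in the frame of vise above 0.024 m and angle between the z axis of lamp and the z axis of vise, either way round below 0.1 rad), for 0.3 s.
2. the cover has clicked home over the light's face, both ends down, the light still clamped (all of step 1 and z of cover in the frame of lamp between 0.05 and 0.0575 m and angle between the z axis of cover and the z axis of lamp, either way round below 0.045 rad and angle between the y axis of cover and the y axis of lamp, either way round below 0.12 rad and horizontal distance between cover and lamp below 0.006 m), for 0.2 s.
At the end, for the whole second after the job is handed in: Finishing while holding: the robot still presses down with over 5 N through the cover onto the light; the cover is home on it (origin under 57.5 mm above the light's, level within 0.045 rad, within 6 mm, yaw within 0.12 rad); the light stands upright on the ways, gripped with over 25 N (all of step 2 and contact force between cover and lamp above 5 N and contact force between any of the fingers, the arm and cover above 5 N); the arm keeps its last pose, push and grip.
It fails at once if one of the other things on the table is shifted by more than 30 mm (distance of any of petri, lens, battery, jar, forceps, driver from where it was at the start of the episode above 0.03 m).
It also fails if it takes over 72 s, if anything falls off the work surface, if the arm or the gripper's body presses on something with over 40 N, if the wrist force passes 120 N, or if a joint passes its speed limit or range.

## Working session

There is one attempt and no reset: what is moved stays moved. The work goes in short steps, Python scripts to look and compute and a tool call to move; the robot and the scene stay as the last step left them, time stands still between calls to the robot, and variables do not carry over. Pictures are saved under pics/ and viewed, at most 12 in all, crops included, and the job is handed in when it is done.

Besides the shell and the picture viewer there is one more tool, called after "Emit:" by a JSON object that holds its "method" and its "body". apply_moves: Moves the arm, as the interface text tells. Its arguments: {"type":"object","properties":{"targets":{"type":"array","items":{"type":"array","items":{"type":"number"}}},"squeeze":{"type":"number"}},"required":["targets"]}

```bash
ls; mkdir -p pics; python3 - <<'E'
from plant import bot,capture,calibration
import cv2,numpy as np
print(bot.state())
for n in("scene","top"):
    im=capture(n); cv2.imwrite(f"pics/{n}0.png",im[:,:,::-1]); c=calibration(n); print(n,np.round(c["K"],1).tolist(),c["k1"],np.round(c["pose"],3).tolist())
E
```

```text
pics
{'time_s': 0.0, 'q': array([-1.45249077,  0.42672018,  0.07388885,  1.60659388, -0.03405268,
        1.11076687, -0.06709445]), 'qd': array([-0.00070024, -0.00169282, -0.00101682, -0.00073643, -0.00048774,
       -0.00023359, -0.00055466]), 'joint_efforts': array([-2.16564954e-04, -9.49841022e+01,  3.76077846e+00, -4.63504422e+01,
        1.92366110e-02,  1.02816275e-02,  6.47068660e-06]), 'position': array([0.17857683, 0.65054855, 0.23062541]), 'orientation': array([-4.19470833e-01, -3.11344542e+00,  1.93087910e-03]), 'ft_force': array([-0.17038174,  0.73312514, -0.17480746]), 'torque': array([0.01129174, 0.03707933, 0.03771042]), 'grasp_force': 0.0, 'finger_gap': 0.9996114242541405}
scene [[573.9, 0.0, 319.6], [0.0, 573.9, 242.4], [0.0, 0.0, 1.0]] -0.005153140551269835 [[-0.36, 0.674, -0.646, 1.375], [0.933, 0.251, -0.258, 0.282], [-0.012, -0.695, -0.719, 1.001], [0.0, 0.0, 0.0, 1.0]]
top [[592.9, 0.0, 317.5], [0.0, 592.9, 243.2], [0.0, 0.0, 1.0]] -0.17769718414792618 [[0.008, -0.991, 0.135, 0.418], [-1.0, -0.009, -0.006, -0.04], [0.007, -0.135, -0.991, 1.527], [0.0, 0.0, 0.0, 1.0]]
```

View pics/scene0.png

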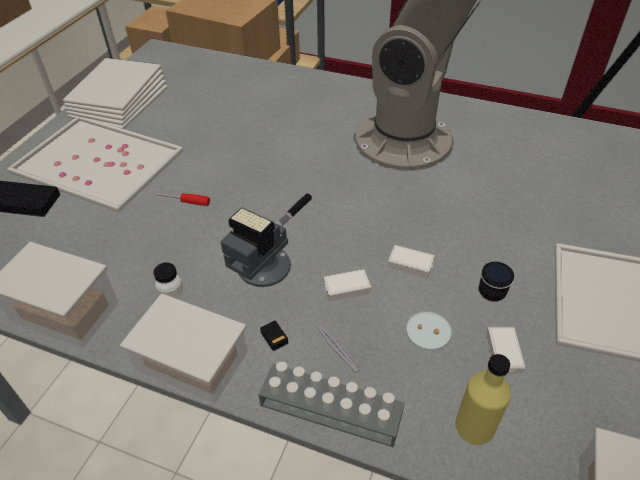

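View pics/top0.png

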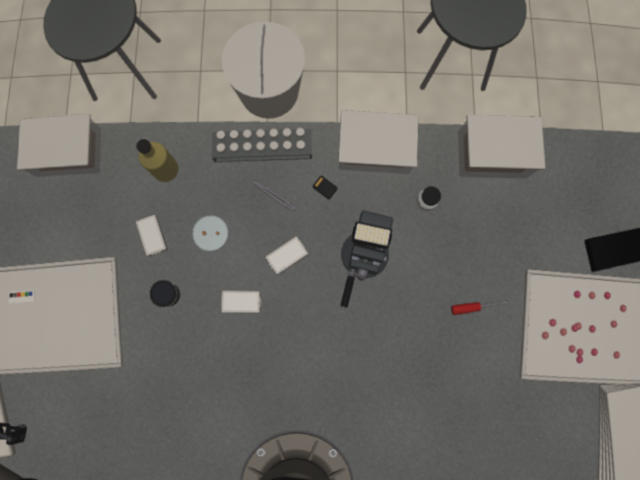

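Top view: cover-like things at (241,302), (287,255) and (151,236), and the vise at (365,255) with its handle at (347,291). In the scene view those covers are at (411,259), (347,284) and (506,348). I'll zoom in to check.

```bash
cat > h.py <<'E'
from plant import bot,capture,calibration
import cv2,numpy as np
def ray(c,p):
    d=np.array([-0.0]*5);d=np.array([c["k1"],0,0,0,0.])
    u=cv2.undistortPoints(np.array([[p]],float),np.array(c["K"]),d)[0,0]
    T=np.array(c["pose"]);v=T[:3,:3]@[u[0],u[1],1];return T[:3,3],v/np.linalg.norm(v)
def plane(c,p,z):
    o,v=ray(c,p);return o+v*(z-o[2])/v[2]
def tri(c1,p1,c2,p2):
    (a,u),(b,v)=ray(c1,p1),ray(c2,p2)
    s=np.linalg.lstsq(np.c_[u,-v],b-a,rcond=None)[0];P,Q=a+u*s[0],b+v*s[1]
    return (P+Q)/2,np.linalg.norm(P-Q)
def proj(c,P):
    T=np.linalg.inv(c["pose"]);q=T[:3,:3]@P+T[:3,3]
    return cv2.projectPoints(q[None],np.zeros(3),np.zeros(3),np.array(c["K"]),np.array([c["k1"],0,0,0,0.]))[0].ravel()
E
python3 - <<'E'
from h import *
t=cv2.imread("pics/top0.png");s=cv2.imread("pics/scene0.png")
a=cv2.resize(t[200:320,320:420],None,fx=4,fy=4,interpolation=2)
b=cv2.resize(s[180:300,210:330],None,fx=4,fy=4,interpolation=2)[:, :480]
cv2.imwrite("pics/crop1.png",np.hstack([cv2.resize(a,(400,480)),cv2.resize(b,(400,400),).repeat(1,0) if 0 else b[:, :400]]))
c=calibration("top")
hsv=cv2.cvtColor(t,cv2.COLOR_BGR2HSV)
m=((hsv[...,2]>170)&(hsv[...,1]<40)).astype(np.uint8)
for k in cv2.findContours(m,0,2)[0]:
    A=cv2.contourArea(k)
    if 400<A<1600:
        r=cv2.minAreaRect(k);bx=[plane(c,p,.024) for p in cv2.boxPoints(r)]
        e=[np.linalg.norm(bx[i]-bx[i+1]) for i in(0,1)]
        ctr=np.mean(bx,0);l=(bx[1]-bx[0]) if e[0]>e[1] else bx[2]-bx[1]
        print(r[0],ctr[:2].round(3),np.hypot(*ctr[:2]).round(3),np.round(e,3),"long axis deg",np.degrees(np.arctan2(l[1],l[0])).round(1))
E
```

```text
(240.0, 301.5) [0.471 0.147] 0.494 [0.092 0.048] long axis deg -89.3
(544.145751953125, 308.8253479003906) [ 0.455 -0.64 ] 0.786 [0.169 0.075] long axis deg -4.1
(286.23077392578125, 254.84616088867188) [0.592 0.031] 0.593 [0.092 0.049] long axis deg -55.5
(150.34999084472656, 234.55001831054688) [0.641 0.386] 0.749 [0.048 0.089] long axis deg -158.9
```

View pics/crop1.png

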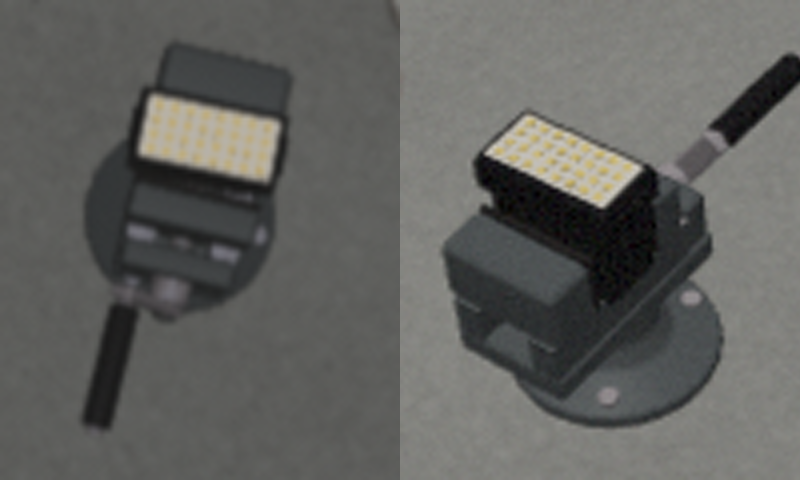

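```bash
python3 - <<'E'
from h import *
ct,cs=calibration("top"),calibration("scene")
T=lambda x,y:(320+(x-1.5)/4,200+(y-1.5)/4)
S=lambda x,y:(210+(x-401.5)/4,180+(y-1.5)/4)
p=lambda *a:np.round(a[0],4)
a,b=[plane(ct,T(*q),.138) for q in((170,42),(293,72))]
print("jaw corners",p(a),p(b),np.linalg.norm(a-b))
h1=tri(ct,T(97,427),cs,S(792,62));h2=tri(ct,T(126,308),cs,S(718,138))
print("handle far",h1,"near",h2, np.linalg.norm(h1[0]-h2[0]))
f=np.array([plane(ct,T(*q),.174) for q in((147,92),(284,114),(273,186),(137,157))])
print("led",f.mean(0),[np.linalg.norm(f[i]-f[i-1]).round(4) for i in range(4)],np.degrees(np.arctan2(*(f[0]+f[3]-f[1]-f[2])[1::-1])))
g=np.array([plane(cs,S(*q),.174) for q in((528,113),(652,165),(610,207),(482,152))]);print("led scene",g.mean(0))
# base disc: table-plane ellipse top extremes: left 85, bottom ~ (170,320), right 275
d=[plane(ct,T(*q),.012) for q in((85,215),(272,215),(165,320))];print("disc",p(d[0]),p(d[1]),p(d[2]))
d=(a-b)/np.linalg.norm(a-b)
for yaw in (np.degrees(np.arctan2(-d[0],d[1])),np.degrees(np.arctan2(*(h2[0]-h1[0])[1::-1]))):
    print("yaw",yaw)
E
```

```text
jaw corners [ 0.6874 -0.1534  0.138 ] [ 0.67   -0.2271  0.138 ] 0.07566091147315984
handle far (array([ 0.45888141, -0.11156835,  0.12750527]), np.float64(0.001575124905919895)) near (array([ 0.52940455, -0.12832184,  0.12417736]), np.float64(0.0006576581861644838)) 0.07256217165413278
led [ 0.62466832 -0.17369683  0.174     ] [np.float64(0.0386), np.float64(0.0806), np.float64(0.0427), np.float64(0.0804)] 79.84955494114672
led scene [ 0.61951751 -0.17291504  0.174     ]
disc [ 0.598  -0.1086  0.012 ] [ 0.599  -0.2295  0.012 ] [ 0.5306 -0.1601  0.012 ]
yaw -13.310992766458616
yaw -13.363482226725917
```

Covers: (241,302) is 0.494 m from the base, (287,255) 0.593 m and (151,236) 0.749 m, so I take (241,302). The vise's origin is about (0.596,-0.170), yaw -13.3°. The handle's middle is at (0.494,-0.120,0.126), so q is about -0.56; its radius (47 mm) and vise x (-111 mm) match the description.

```bash
cat >> h.py <<'E'
from scipy.spatial.transform import Rotation as Rn
def shift(P,yaw,s=None):
    "tool shift cm and turn deg to world TCP P, tool x = -(cos yaw,sin yaw), z down"
    s=s or bot.state();R=Rn.from_rotvec(s["orientation"])
    y=np.radians(yaw);ex=np.array([np.cos(y),np.sin(y),0]);z=np.array([0,0,-1.])
    D=Rn.from_matrix(np.c_[-ex,np.cross(z,-ex),z])
    return np.round(R.inv().apply(np.array(P)-s["position"])*100,2).tolist(),np.round((R.inv()*D).as_rotvec(degrees=True),2).tolist()
E
python3 - <<'E'
from h import *
t=cv2.imread("pics/top0.png")
cv2.imwrite("pics/crop2.png",cv2.resize(t[210:330,200:330],None,fx=4,fy=4,interpolation=2))
for P in([.42,.38,.25],[.52,.1,.25],[.481,-.117,.22],[.481,-.117,.107]): print(shift(P,-13.3))
E
```

```text
([-30.44, -19.7, -1.91], [-0.07, 0.0, -2.05])
([-47.5, -44.06, -1.88], [-0.07, 0.0, -2.05])
([-49.48, -66.01, 1.15], [-0.07, 0.0, -2.05])
([-49.48, -66.0, 12.45], [-0.07, 0.0, -2.05])
```

View pics/crop2.png

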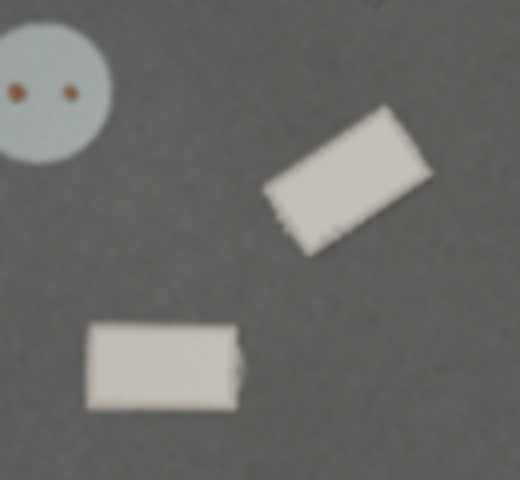

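The crop shows two caps. The nearer one is at crop (163,366), which is top (240,301), with plain long sides and a catch at its end; that is my cover. Moving to above the handle.

Emit:
{"method": "apply_moves", "body": {"targets": [[-1,-15,-10,-1.9,0,0,-2],[-1,-30,-20,-1.9,0,0,-2],[-1,-30,-20,-1.9,0,0,-2],[-1,-30,-20,-1.9,0,0,-2],[-1,-30,-20,-1.9,0,0,-2],[-1,-30,-20,-1.9,0,0,-2],[-1,-30,-20,-1.9,0,0,-2],[-1,-30,-20,-1.9,0,0,-2],[-1,-47.5,-44,-1.9,0,0,-2],[-1,-47.5,-44,-1.9,0,0,-2],[-1,-47.5,-44,-1.9,0,0,-2],[-1,-47.5,-44,-1.9,0,0,-2],[-1,-47.5,-44,-1.9,0,0,-2],[-1,-47.5,-44,-1.9,0,0,-2],[-1,-47.5,-44,-1.9,0,0,-2],[-1,-49.5,-66,1.2,0,0,-2],[-1,-49.5,-66,1.2,0,0,-2],[-1,-49.5,-66,1.2,0,0,-2],[-1,-49.5,-66,1.2,0,0,-2],[-1,-49.5,-66,1.2,0,0,-2]]}}

```text
time_s: 1.77
position: [0.485, -0.0773, 0.2243]
orientation: [0.365, 3.12, 0.0]
ft_force: [0.0, 0.1, -0.2]
finger_gap: 1.003
grasp_force: 0.0
```

```bash
python3 - <<'E'
from h import *
c=calibration("wrist");im=capture("wrist");cv2.imwrite("pics/w1.png",im[:,:,::-1])
s=bot.state();print(s["position"],s["qd"].round(3))
print(np.round(c["pose"],3).tolist(),np.round(c["K"],1).tolist(),c["k1"])
print(shift([.481,-.117,.22],-13.3),shift([.481,-.117,.107],-13.3))
E
```

```text
[ 0.48326218 -0.08512257  0.2237072 ] [-0.052 -0.01  -0.035 -0.01   0.018  0.028 -0.191]
[[0.231, 0.919, 0.319, 0.402], [0.973, -0.218, -0.075, -0.057], [0.001, 0.328, -0.945, 0.367], [0.0, 0.0, 0.0, 1.0]] [[380.1, 0.0, 325.9], [0.0, 380.1, 246.0], [0.0, 0.0, 1.0]] -0.017400905069593686
([-0.54, -3.15, 0.38], [-0.11, -0.01, -0.44]) ([-0.54, -3.13, 11.68], [-0.11, -0.01, -0.44])
```

View pics/w1.png

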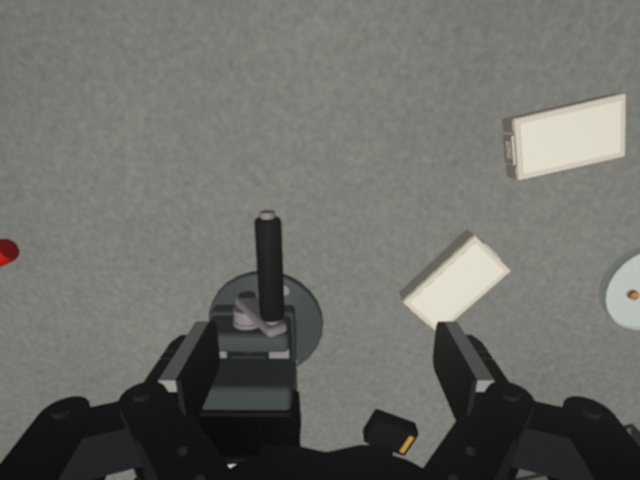

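The wrist view shows the handle from (268,215) to (270,316), the crank hub at (244,312), the vise's disc around (265,315), and both near covers to the right, mine at (568,137).

```bash
python3 - <<'E'
from h import *
c=calibration("wrist")
# pose at the picture
c=dict(c);c["pose"]=np.array([[0.231,0.919,0.319,0.402],[0.973,-0.218,-0.075,-0.057],[0.001,0.328,-0.945,0.367],[0,0,0,1]])
for p in((268,217),(271,317)):print(plane(c,p,.126))
# back of bearing block disc extents
for p in((209,315),(322,320)):print("disc",plane(c,p,.012))
k=[plane(c,p,.024) for p in((513,119),(625,95),(626,155),(519,180))];k=np.array(k);print("cover",k.mean(0),k,[np.linalg.norm(k[i]-k[i-1]) for i in range(4)])
E
```

```text
[ 0.45507973 -0.10833057  0.126     ]
[ 0.52674424 -0.12692212  0.126     ]
disc [ 0.56836493 -0.22317758  0.012     ]
disc [ 0.60171925 -0.10834984  0.012     ]
cover [0.46993731 0.14757565 0.024     ] [[0.44247706 0.09917396 0.024     ]
 [0.44442871 0.19452358 0.024     ]
 [0.49613229 0.19613801 0.024     ]
 [0.49671117 0.10046704 0.024     ]] [np.float64(0.054249525417694205), np.float64(0.09536959690502052), np.float64(0.05172878180721885), np.float64(0.09567271792740019)]
```

Emit:
{"method": "apply_moves", "body": {"targets": [[-1,-0.5,-3.2,0.4,0,0,-0.4],[-1,-0.5,-3.2,0.4,0,0,-0.4],[-1,-0.5,-3.2,0.4,0,0,-0.4],[-1,-0.5,-3.2,0.4,0,0,-0.4]]}}

```text
time_s: 2.15
position: [0.4832, -0.1074, 0.2203]
orientation: [-0.354, -3.121, -0.0]
ft_force: [-0.9, -0.7, 0.2]
finger_gap: 1.003
grasp_force: 0.0
```

```bash
python3 - <<'E'
from h import *
print(bot.state()["position"],shift([.481,-.117,.107],-13.3))
E
```

```text
[ 0.48319869 -0.10735561  0.22033269] ([-0.01, -0.99, 11.33], [-0.0, -0.02, 0.34])
```

Emit:
{"method": "apply_moves", "body": {"targets": [[-1,0,-1,0,0,0,0],[-1,0,-1,4,0,0,0],[-1,0,-1,8,0,0,0],[-1,0,-1,11.3,0,0,0],[-1,0,-1,11.3,0,0,0],[-1,0,-1,11.3,0,0,0]]}}

```text
time_s: 2.65
position: [0.4802, -0.1175, 0.1071]
orientation: [-0.353, -3.118, 0.001]
ft_force: [0.4, -0.8, 0.8]
finger_gap: 1.004
grasp_force: 0.0
```

```bash
python3 - <<'E'
from h import *
print(bot.state()["position"],shift([.481,-.117,.107],-13.3))
E
```

```text
[ 0.48019092 -0.11745875  0.10707782] ([-0.07, 0.06, 0.01], [-0.07, -0.18, 0.38])
```

Arrived. Closing on the handle.

Emit:
{"method": "apply_moves", "body": {"targets": [[1,0,0,0,0,0,0],[1,0,0,0,0,0,0],[1,0,0,0,0,0,0],[1,0,0,0,0,0,0],[1,0,0,0,0,0,0],[1,0,0,0,0,0,0],[1,0,0,0,0,0,0],[1,0,0,0,0,0,0]], "squeeze": 40}}

```text
time_s: 3.32
position: [0.4812, -0.1171, 0.1079]
orientation: [0.354, 3.121, 0.001]
ft_force: [-1.4, 3.4, 8.4]
finger_gap: 0.195
grasp_force: 39.0
```

```bash
python3 - <<'E'
from h import *
s=bot.state();print(s["position"],s["ft_force"],s["finger_gap"]*85)
# grasp point in vise frame
yw=np.radians(-13.3);ex=np.array([np.cos(yw),np.sin(yw),0]);ey=np.array([-np.sin(yw),np.cos(yw),0])
r=s["position"]-[.596,-.170,0];print(ex@r,ey@r,s["position"][2]+.019-.086, np.arctan2(-(ey@r),s["position"][2]+.019-.086))
E
```

```text
[ 0.48123816 -0.11712111  0.10787164] [-1.36754454  3.36909432  8.41916166] 16.545372130173558
-0.12384857101665576 0.025059692439636995 0.0408716433596544 -0.5500191127149248
```

```bash
cat >> h.py <<'E'
def circ(q0,q1,n,r=4.5):
    for q in np.linspace(q0,q1,n+1)[1:]: print([round(-r*(np.sin(q)-np.sin(q0)),2),round(-r*(np.cos(q)-np.cos(q0)),2)],end=" ")
    print()
E
python3 -c "
from h import *
circ(-.56,1.44,10)"
```

```text
[np.float64(-0.81), np.float64(-0.4)] [np.float64(-1.67), np.float64(-0.63)] [np.float64(-2.57), np.float64(-0.68)] [np.float64(-3.46), np.float64(-0.56)] [np.float64(-4.31), np.float64(-0.26)] [np.float64(-5.08), np.float64(0.2)] [np.float64(-5.74), np.float64(0.81)] [np.float64(-6.27), np.float64(1.53)] [np.float64(-6.65), np.float64(2.35)] [np.float64(-6.85), np.float64(3.23)]
```

Emit:
{"method": "apply_moves", "body": {"targets": [[1,0,-0.8,-0.4,0,0,0],[1,0,-1.67,-0.63,0,0,0],[1,0,-2.57,-0.68,0,0,0],[1,0,-3.46,-0.56,0,0,0],[1,0,-4.31,-0.26,0,0,0],[1,0,-5.08,0.2,0,0,0],[1,0,-5.74,0.81,0,0,0],[1,0,-6.27,1.53,0,0,0],[1,0,-6.65,2.35,0,0,0],[1,0,-6.85,3.23,0,0,0],[1,0,-6.85,3.23,0,0,0]]}}

```text
time_s: 4.23
position: [0.4649, -0.1852, 0.0743]
orientation: [-0.356, -3.12, 0.001]
ft_force: [-2.0, -5.4, -3.2]
finger_gap: 0.196
grasp_force: 39.0
```

```bash
cat >> h.py <<'E'
def vis(s=None):
    s=s or bot.state();yw=np.radians(-13.3);ex=np.array([np.cos(yw),np.sin(yw),0]);ey=np.array([-np.sin(yw),np.cos(yw),0])
    r=s["position"]-[.596,-.170,0];f=s["ft_force"]
    y,z=ey@r,s["position"][2]+.019-.086
    print("vise x,y,z-86 mm",np.round([ex@r*1e3,y*1e3,z*1e3],1),"q",np.arctan2(-y,z).round(3),"r",np.hypot(y,z).round(4),"F ex,ey,z",np.round([ex@f,ey@f,f[2]],1),"gap",s["finger_gap"],"t",s["time_s"])
E
python3 -c "
from h import *
vis()
circ(1.44,4.44,15)"
```

```text
vise x,y,z-86 mm [-124.1  -44.9    7.3] q 1.41 r 0.0455 F ex,ey,z [-0.8 -5.7 -3.2] gap 0.19563922100994344 t 4.2333
[np.float64(-0.03), np.float64(0.9)] [np.float64(0.12), np.float64(1.78)] [np.float64(0.45), np.float64(2.62)] [np.float64(0.93), np.float64(3.38)] [np.float64(1.56), np.float64(4.02)] [np.float64(2.3), np.float64(4.53)] [np.float64(3.12), np.float64(4.88)] [np.float64(4.01), np.float64(5.06)] [np.float64(4.9), np.float64(5.07)] [np.float64(5.78), np.float64(4.89)] [np.float64(6.61), np.float64(4.54)] [np.float64(7.36), np.float64(4.03)] [np.float64(7.98), np.float64(3.39)] [np.float64(8.47), np.float64(2.63)] [np.float64(8.8), np.float64(1.8)]
```

Emit:
{"method": "apply_moves", "body": {"targets": [[1,0,-0.03,0.9,0,0,0],[1,0,0.12,1.78,0,0,0],[1,0,0.45,2.62,0,0,0],[1,0,0.93,3.38,0,0,0],[1,0,1.56,4.02,0,0,0],[1,0,2.3,4.53,0,0,0],[1,0,3.12,4.88,0,0,0],[1,0,4.01,5.06,0,0,0],[1,0,4.9,5.07,0,0,0],[1,0,5.78,4.89,0,0,0],[1,0,6.61,4.54,0,0,0],[1,0,7.36,4.03,0,0,0],[1,0,7.98,3.39,0,0,0],[1,0,8.47,2.63,0,0,0],[1,0,8.8,1.8,0,0,0]]}}

```text
time_s: 5.48
position: [0.4858, -0.0995, 0.0576]
orientation: [0.356, 3.12, -0.003]
ft_force: [1.6, -14.0, -1.9]
finger_gap: 0.196
grasp_force: 39.5
```

```bash
python3 -c "
from h import *
vis()
circ(4.44,5.64,6)"
```

```text
vise x,y,z-86 mm [-123.4   43.2   -9.4] q -1.784 r 0.0442 F ex,ey,z [  4.8 -13.3  -1.9] gap 0.1959956870842701 t 5.4833
[np.float64(0.15), np.float64(-0.89)] [np.float64(0.13), np.float64(-1.78)] [np.float64(-0.07), np.float64(-2.66)] [np.float64(-0.45), np.float64(-3.48)] [np.float64(-0.97), np.float64(-4.2)] [np.float64(-1.64), np.float64(-4.81)]
```

Emit:
{"method": "apply_moves", "body": {"targets": [[1,0,0.0,-0.89,0,0,0],[1,0,0.0,-1.78,0,0,0],[1,0,-0.2,-2.66,0,0,0],[1,0,-0.6,-3.48,0,0,0],[1,0,-1.1,-4.2,0,0,0],[1,0,-1.8,-4.81,0,0,0]]}}

```text
time_s: 5.98
position: [0.4817, -0.1149, 0.1062]
orientation: [0.352, 3.122, 0.002]
ft_force: [2.7, 8.2, 1.2]
finger_gap: 0.192
grasp_force: 40.0
```

```bash
python3 -c "
from h import *
vis()
circ(5.64,6.44,8)"
```

```text
vise x,y,z-86 mm [-123.9   27.3   39.2] q -0.608 r 0.0478 F ex,ey,z [0.7 8.6 1.2] gap 0.19170149627020447 t 5.9833
[np.float64(-0.37), np.float64(-0.25)] [np.float64(-0.77), np.float64(-0.46)] [np.float64(-1.18), np.float64(-0.64)] [np.float64(-1.62), np.float64(-0.77)] [np.float64(-2.06), np.float64(-0.85)] [np.float64(-2.5), np.float64(-0.89)] [np.float64(-2.95), np.float64(-0.89)] [np.float64(-3.4), np.float64(-0.84)]
```

Emit:
{"method": "apply_moves", "body": {"targets": [[1,0,-0.37,-0.25,0,0,0],[1,0,-0.77,-0.46,0,0,0],[1,0,-1.18,-0.64,0,0,0],[1,0,-1.18,-0.64,0,0,0],[1,0,-1.18,-0.64,0,0,0]]}}

```text
time_s: 6.4
position: [0.4788, -0.1269, 0.1127]
orientation: [0.354, 3.122, 0.003]
ft_force: [-4.0, 5.9, 14.9]
finger_gap: 0.189
grasp_force: 41.4
```

```bash
python3 -c "
from h import *
vis()
circ(5.94,6.54,8)"
```

```text
vise x,y,z-86 mm [-124.    15.    45.7] q -0.316 r 0.0481 F ex,ey,z [-5.3  4.8 14.9] gap 0.18868746537580688 t 6.4
[np.float64(-0.32), np.float64(-0.1)] [np.float64(-0.65), np.float64(-0.18)] [np.float64(-0.98), np.float64(-0.23)] [np.float64(-1.32), np.float64(-0.26)] [np.float64(-1.66), np.float64(-0.26)] [np.float64(-1.99), np.float64(-0.24)] [np.float64(-2.33), np.float64(-0.19)] [np.float64(-2.66), np.float64(-0.11)]
```

Emit:
{"method": "apply_moves", "body": {"targets": [[1,0,-0.3,-0.2,0,0,0],[1,0,-0.6,-0.3,0,0,0],[1,0,-0.6,-0.3,0,0,0],[1,0,-0.6,-0.3,0,0,0]]}}

```text
time_s: 6.73
position: [0.4775, -0.1328, 0.1152]
orientation: [0.353, 3.121, 0.002]
ft_force: [1.9, 4.5, 0.2]
finger_gap: 0.194
grasp_force: 39.9
```

```bash
python3 -c "
from h import *
vis()"
```

```text
vise x,y,z-86 mm [-123.8    8.9   48.2] q -0.183 r 0.049 F ex,ey,z [0.8 4.8 0.2] gap 0.19442043329972575 t 6.7333
```

Emit:
{"method": "apply_moves", "body": {"targets": [[1,0,-0.3,-0.03,0,0,0],[1,0,-0.3,-0.03,0,0,0],[1,0,-0.3,-0.03,0,0,0]]}}

```text
time_s: 6.98
position: [0.477, -0.1351, 0.1155]
orientation: [0.352, 3.122, 0.003]
ft_force: [2.0, 8.6, 2.2]
finger_gap: 0.197
grasp_force: 40.1
```

```bash
python3 -c "
from h import *
vis()"
```

```text
vise x,y,z-86 mm [-123.8    6.5   48.5] q -0.134 r 0.049 F ex,ey,z [-0.1  8.8  2.2] gap 0.1968096008334329 t 6.9833
```

Emit:
{"method": "apply_moves", "body": {"targets": [[1,0,-0.3,-0.02,0,0,0],[1,0,-0.3,-0.02,0,0,0],[1,0,-0.3,-0.02,0,0,0]]}}

```text
time_s: 7.23
position: [0.4764, -0.1376, 0.1158]
orientation: [-0.352, -3.122, -0.004]
ft_force: [1.5, 11.3, 3.6]
finger_gap: 0.194
grasp_force: 40.3
```

```bash
python3 -c "
from h import *
vis()"
```

```text
vise x,y,z-86 mm [-123.9    4.1   48.8] q -0.083 r 0.049 F ex,ey,z [-1.1 11.4  3.6] gap 0.19409927179763883 t 7.2333
```

Emit:
{"method": "apply_moves", "body": {"targets": [[1,0,-0.25,0,0,0,0],[1,0,-0.25,0,0,0,0],[1,0,-0.25,0,0,0,0],[1,0,-0.25,0,0,0,0]]}}

```text
time_s: 7.57
position: [0.4759, -0.1396, 0.1158]
orientation: [-0.351, -3.122, -0.004]
ft_force: [0.7, 14.9, 7.4]
finger_gap: 0.189
grasp_force: 40.6
```

```bash
python3 -c "
from h import *
vis()"
```

```text
vise x,y,z-86 mm [-123.9    2.    48.8] q -0.04 r 0.0489 F ex,ey,z [-2.7 14.7  7.4] gap 0.18924873145398582 t 7.5667
```

Emit:
{"method": "apply_moves", "body": {"targets": [[-1,0,0,0,0,0,0],[-1,0,0,0,0,0,0],[-1,0,0,0,0,0,0],[-1,0,0,0,0,0,0],[-1,0,0,0,0,0,0],[-1,0,0,-4,0,0,0],[-1,0,0,-8,0,0,0],[-1,0,0,-12,0,0,0],[-1,0,0,-14,0,0,0],[-1,0,0,-14,0,0,0],[-1,0,0,-14,0,0,0]]}}

```text
time_s: 8.48
position: [0.4758, -0.1418, 0.2561]
orientation: [0.354, 3.119, 0.001]
ft_force: [0.6, -0.4, -0.9]
finger_gap: 1.0
grasp_force: 0.0
```

```bash
python3 - <<'E'
from h import *
vis()
c=calibration("wrist");cc={"K":np.array(c["K"]),"k1":c["k1"],"pose":np.array(c["pose"])}
im=capture("wrist");t=capture("top")
cv2.imwrite("pics/w2.png",im[:,:,::-1]);cv2.imwrite("pics/t2.png",t[:,:,::-1])
np.savez("w2.npz",**cc)
a=cv2.resize(t[200:300,320:410,::-1],None,fx=4.5,fy=4.5,interpolation=2)
cv2.imwrite("pics/c3.png",a)
# LED panel (warm bright) in top
hsv=cv2.cvtColor(t,cv2.COLOR_RGB2HSV);m=((hsv[...,2]>130)&(t[...,0]>t[...,2].astype(int)+8)).astype(np.uint8)
m[:205]=0;m[285:]=0;m[:,:335]=0;m[:,410:]=0
m=cv2.morphologyEx(m,cv2.MORPH_CLOSE,np.ones((5,5)))
k=max(cv2.findContours(m,0,2)[0],key=cv2.contourArea);r=cv2.minAreaRect(k);ct=calibration("top")
b=np.array([plane(ct,p,.174) for p in cv2.boxPoints(r)]);print(r,b.mean(0),b,np.linalg.norm(b[0]-b[1]),np.linalg.norm(b[1]-b[2]))
P=shift([.470,.1475,.2],90);print(P)
E
```

```text
vise x,y,z-86 mm [-123.4   -0.2  189.1] q 0.001 r 0.1891 F ex,ey,z [ 0.7 -0.2 -0.9] gap 0.9999085791317437 t 8.4833
((372.6176452636719, 232.52943420410156), (32.98484420776367, 14.794672966003418), 14.03624439239502) [ 0.62796412 -0.1747005   0.174     ] [[ 0.62012002 -0.13338212  0.174     ]
 [ 0.65384969 -0.14176249  0.174     ]
 [ 0.63577899 -0.21615768  0.174     ]
 [ 0.60210778 -0.20749972  0.174     ]] 0.03475516096357823 0.07655843593532279
([6.95, 28.07, 5.44], [0.05, -0.06, -102.94])
```

View pics/w2.png

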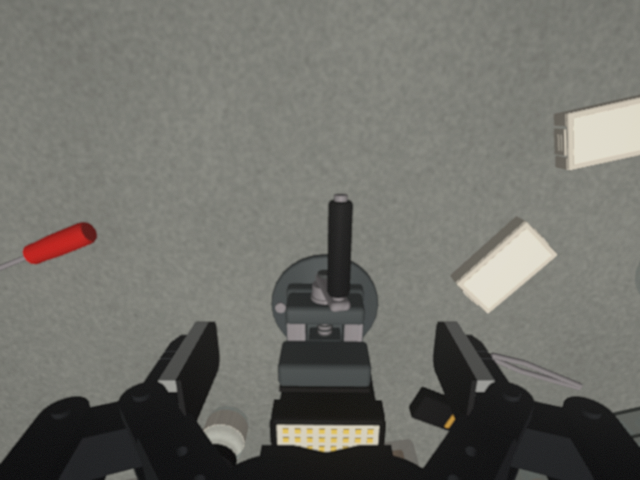

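The vise is closed: the sliding jaw sits against the light, whose LED panel shows at (328,436) in the wrist view. Nothing else has moved. Now to above the cover.

Emit:
{"method": "apply_moves", "body": {"targets": [[-1,7,28,5,0,0,77],[-1,7,28,5,0,0,77],[-1,7,28,5,0,0,77],[-1,7,28,5,0,0,77],[-1,7,28,5,0,0,77],[-1,7,28,5,0,0,77],[-1,7,28,5,0,0,77],[-1,7,28,5,0,0,77],[-1,7,28,5,0,0,77],[-1,7,28,5,0,0,77],[-1,7,28,5,0,0,77],[-1,7,28,5,0,0,77],[-1,7,28,5,0,0,77],[-1,7,28,5,0,0,77],[-1,7,28,5,0,0,77],[-1,7,28,5,0,0,77]]}}

```text
time_s: 9.92
position: [0.4698, 0.1467, 0.2048]
orientation: [-2.217, -2.226, 0.001]
ft_force: [-0.5, 0.4, 0.2]
finger_gap: 0.995
grasp_force: 0.0
```

```bash
python3 - <<'E'
from h import *
s=bot.state();print(s["position"],s["q"].round(2),s["qd"].round(3))
c=calibration("wrist");im=capture("wrist")
cv2.imwrite("pics/w3.png",im[:,:,::-1])
print(np.array(c["pose"]).round(4).tolist())
hsv=cv2.cvtColor(im,cv2.COLOR_RGB2HSV);m=((hsv[...,2]>195)&(hsv[...,1]<50)).astype(np.uint8)
for k in cv2.findContours(m,0,2)[0]:
    if cv2.contourArea(k)>3000:
        r=cv2.minAreaRect(k);b=np.array([plane(c,p,.024) for p in cv2.boxPoints(r)])
        print(np.round(r[0]),b.mean(0),b.round(4).tolist(),np.linalg.norm(b[0]-b[1]),np.linalg.norm(b[1]-b[2]))
E
```

```text
[0.46979849 0.14667221 0.20481147] [-0.88  0.16  0.5   2.06 -0.1   0.94 -0.33] [ 0.001 -0.007  0.001 -0.002 -0.     0.001 -0.017]
[[1.0, 0.0036, 0.0013, 0.4692], [0.0038, -0.945, -0.327, 0.2315], [0.0001, 0.327, -0.945, 0.3474], [0.0, 0.0, 0.0, 1.0]]
[328. 214.] [0.47094451 0.14778135 0.024     ] [[0.446, 0.1923, 0.024], [0.4954, 0.1925, 0.024], [0.4982, 0.1033, 0.024], [0.4442, 0.1031, 0.024]] 0.0494676907040287 0.08923623243395405
```

View pics/w3.png

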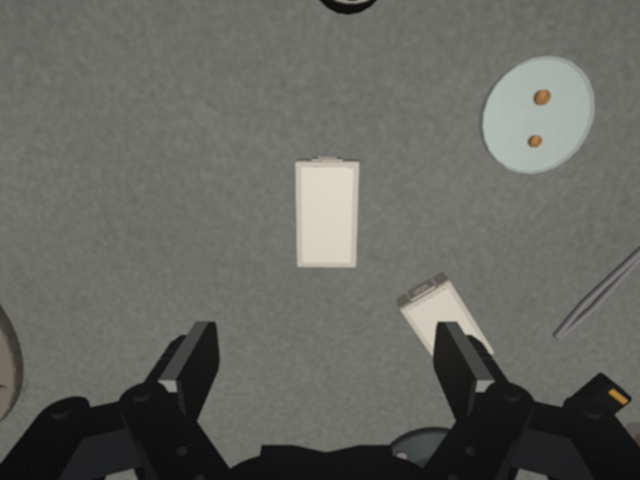

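The cover's top is centred at (327,213), its corners at (296,160), (358,160), (356,267) and (297,267), and it is square to the gripper. It lies at (0.471,0.148). Descend and pinch.

Emit:
{"method": "apply_moves", "body": {"targets": [[-1,0.1,0.1,4,0,0,0],[-1,0.1,0.1,8,0,0,0],[-1,0.1,0.1,12,0,0,0],[-1,0.1,0.1,16,0,0,0],[-1,0.1,0.1,18,0,0,0],[-1,0.1,0.1,19.5,0,0,0],[-1,0.1,0.1,20.2,0,0,0],[-1,0.1,0.1,20.2,0,0,0],[-1,0.1,0.1,20.2,0,0,0]]}}

```text
time_s: 10.72
position: [0.4712, 0.1478, 0.0036]
orientation: [2.22, 2.223, 0.0]
ft_force: [-0.5, -0.0, -0.3]
finger_gap: 1.001
grasp_force: 0.0
```

Emit:
{"method": "apply_moves", "body": {"targets": [[1,0,0,0,0,0,0],[1,0,0,0,0,0,0],[1,0,0,0,0,0,0],[1,0,0,0,0,0,0],[1,0,0,0,0,0,0],[1,0,0,0,0,0,0]], "squeeze": 30}}

```text
time_s: 11.22
position: [0.4715, 0.1483, 0.0042]
orientation: [2.22, 2.223, 0.003]
ft_force: [-1.6, -0.4, 12.5]
finger_gap: 0.636
grasp_force: 29.4
```

Emit:
{"method": "apply_moves", "body": {"targets": [[1,0,0,-3,0,0,0],[1,0,0,-7,0,0,0],[1,0,0,-11,0,0,0],[1,0,0,-15,0,0,0],[1,0,0,-19,0,0,0],[1,0,0,-23.5,0,0,0],[1,0,0,-23.5,0,0,0],[1,0,0,-23.5,0,0,0]]}}

```text
time_s: 11.88
position: [0.472, 0.1486, 0.2412]
orientation: [2.22, 2.223, 0.01]
ft_force: [0.1, 0.6, -1.3]
finger_gap: 0.631
grasp_force: 34.2
```

```bash
python3 - <<'E'
from h import *
s=bot.state();print(s["position"],s["finger_gap"],s["q"].round(2))
for y in(-103.5,76.5):print(shift([.626,-.176,.24],y))
E
```

```text
[0.4720485  0.14862743 0.24117864] 0.6312471005060406 [-0.93  0.12  0.54  2.02 -0.07  1.02 -0.35]
([-32.49, 15.35, 0.05], [0.23, -0.27, 13.58])
([-32.49, 15.35, 0.05], [0.39, 0.33, -166.42])
```

```bash
python3 - <<'E'
from h import *
print(shift([.626+.12*.233,-.176+.12*.972,.30],-103.5))
E
```

```text
([-20.8, 18.19, -5.89], [0.23, -0.27, 13.58])
```

Emit:
{"method": "apply_moves", "body": {"targets": [[1,-3,3,-2,0,0,3],[1,-6,6,-4,0,0,6],[1,-9,9,-6,0.2,-0.3,9],[1,-12,12,-6,0.2,-0.3,12],[1,-15,15,-6,0.2,-0.3,13.6],[1,-18,17,-6,0.2,-0.3,13.6],[1,-20.8,18.2,-6,0.2,-0.3,13.6],[1,-20.8,18.2,-6,0.2,-0.3,13.6],[1,-20.8,18.2,-6,0.2,-0.3,13.6],[1,-20.8,18.2,-6,0.2,-0.3,13.6],[1,-20.8,18.2,-6,0.2,-0.3,13.6]]}}

```text
time_s: 12.8
position: [0.6527, -0.0587, 0.2974]
orientation: [2.467, 1.945, -0.011]
ft_force: [0.5, -0.6, -0.0]
finger_gap: 0.631
grasp_force: 34.1
```

```bash
python3 - <<'E'
from h import *
s=bot.state();print(s["position"],s["finger_gap"],s["qd"].round(3))
c=calibration("wrist");im=capture("wrist")
cv2.imwrite("pics/w4.png",im[:,:,::-1])
np.savez("w4.npz",K=c["K"],k1=c["k1"],pose=c["pose"])
E
```

```text
[ 0.65265922 -0.05870704  0.29735752] 0.6309016440329561 [-0.014 -0.012  0.    -0.003  0.     0.002  0.001]
```

View pics/w4.png

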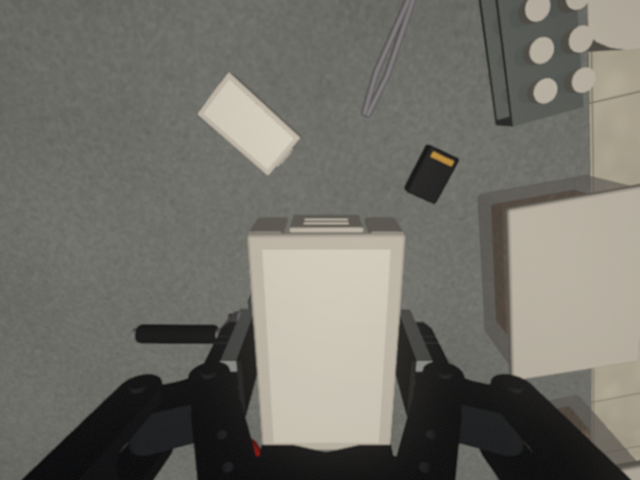

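The held cover hides the light; it shows at (327,340), straight in the grip, with its corners at (249,236) and (404,235). The camera looks out on the tool's +x side, so I go past the light.

Emit:
{"method": "apply_moves", "body": {"targets": [[1,-4,0,0,0,0,0],[1,-8,0,0,0,0,0],[1,-12,0,0,0,0,0],[1,-16,0,0,0,0,0],[1,-20,0,0,0,0,0],[1,-20,0,0,0,0,0],[1,-20,0,0,0,0,0],[1,-20,0,0,0,0,0]]}}

```text
time_s: 13.52
position: [0.6066, -0.2531, 0.2993]
orientation: [2.466, 1.945, -0.008]
ft_force: [0.9, 1.4, -0.7]
finger_gap: 0.631
grasp_force: 34.1
```

```bash
python3 - <<'E'
from h import *
s=bot.state();print(s["position"],s["orientation"],s["finger_gap"],s["qd"].round(3))
c=calibration("wrist");im=capture("wrist")
cv2.imwrite("pics/w5.png",im[:,:,::-1])
np.savez("w5.npz",K=c["K"],k1=c["k1"],pose=c["pose"],pos=s["position"],ori=s["orientation"])
E
```

```text
[ 0.60659108 -0.25307378  0.29926481] [ 2.46611702  1.94503116 -0.00849845] 0.631175431911549 [-0.021  0.002 -0.013 -0.004  0.     0.     0.   ]
```

View pics/w5.png

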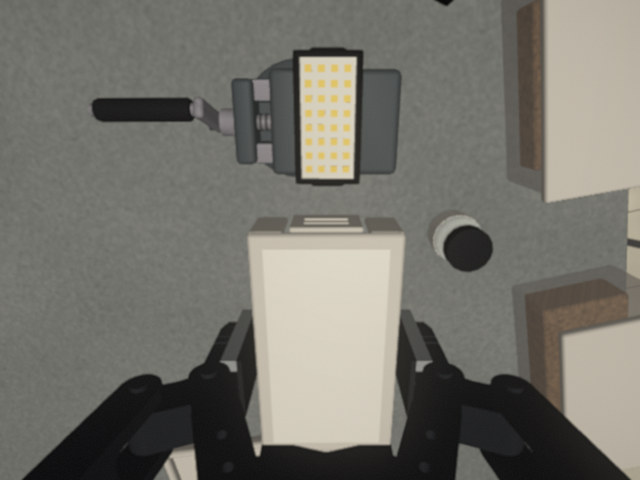

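The light is in clear view: its head's corners are about (294,51), (362,50), (358,183) and (297,182), and the LED panel is centred at (328,118). The held cover's near top edge runs (249,236)–(404,235).

```bash
python3 - <<'E'
from h import *
z=np.load("w5.npz");c={"K":z["K"],"k1":float(z["k1"]),"pose":z["pose"]};im=cv2.imread("pics/w5.png")
R=Rn.from_rotvec(z["ori"]);pos=z["pos"]
tool=lambda P:R.inv().apply(P-pos)*1e3
m=np.zeros(im.shape[:2],np.uint8);m[40:195,280:375]=(im[40:195,280:375].max(2)>150)
m=cv2.morphologyEx(m,cv2.MORPH_CLOSE,np.ones((5,5)))
def rep(n,b):
    t=tool(b);u=t[np.argmax(np.abs(t[:,0]-t[0,0]))]
    print(n,"world",b.mean(0).round(4),"tool mm",t.mean(0).round(2));print(t.round(1).tolist())
k=max(cv2.findContours(m,0,2)[0],key=cv2.contourArea)
r=cv2.minAreaRect(k);print(r);rep("LED",np.array([plane(c,p,.174) for p in cv2.boxPoints(r)]))
# head silhouette, height of rounded edge ~ z .170
rep("head",np.array([plane(c,p,.170) for p in((294,51),(362,50),(358,183),(297,182))]))
zt=pos[2]+.0198
rep("cover",np.array([plane(c,p,zt) for p in((249,236),(404,235),(395,443),(261,443))]))
b=np.array([plane(c,p,zt-.008) for p in((292,216),(358,216))]);print("catch",tool(b).round(1).tolist())
E
```

```text
((327.5, 117.5), (121.0, 55.0), 90.0)
LED world [ 0.6258 -0.1747  0.174 ] tool mm [ 81.32   0.76 124.88]
[[119.9, -16.8, 124.7], [119.8, 18.2, 124.7], [42.8, 20.1, 125.0], [42.8, -18.5, 125.1]]
head world [ 0.626  -0.1745  0.17  ] tool mm [ 81.57   0.94 128.88]
[[123.9, -20.9, 128.7], [124.5, 22.9, 128.6], [38.6, 22.7, 129.0], [39.3, -21.0, 129.1]]
cover world [ 0.6069 -0.2526  0.3191] tool mm [  0.45   0.12 -19.8 ]
[[45.9, -26.4, -19.9], [46.3, 26.0, -20.1], [-45.2, 28.6, -19.7], [-45.3, -27.7, -19.5]]
catch [[50.9, -12.4, -12.0], [50.9, 11.0, -12.1]]
```

Emit:
{"method": "apply_moves", "body": {"targets": [[1,4,0.08,0,0,0,0],[1,8.1,0.08,0,0,0,0],[1,8.1,0.08,2,0,0,0],[1,8.1,0.08,5,0,0,0],[1,8.1,0.08,8,0,0,0],[1,8.1,0.08,10,0,0,0],[1,8.1,0.08,10,0,0,0],[1,8.1,0.08,10,0,0,0]]}}

```text
time_s: 14.23
position: [0.6257, -0.1746, 0.1986]
orientation: [2.466, 1.947, -0.011]
ft_force: [0.5, 0.5, -0.3]
finger_gap: 0.628
grasp_force: 34.1
```

```bash
python3 - <<'E'
from h import *
s=bot.state();z=np.load("w5.npz");print(s["position"],s["ft_force"],s["qd"].round(3))
print(Rn.from_rotvec(z["ori"]).inv().apply(s["position"]-z["pos"])*1e3, (Rn.from_rotvec(z["ori"]).inv()*Rn.from_rotvec(s["orientation"])).as_rotvec(degrees=True))
E
```

```text
[ 0.62574011 -0.17460816  0.19857783] [ 0.53369977  0.50377149 -0.30870793] [ 0.006 -0.027  0.018 -0.034  0.007  0.011 -0.001]
[ 81.24081875   0.61724911 100.30431322] [ 0.09505369 -0.05652946 -0.0536137 ]
```

Emit:
{"method": "apply_moves", "body": {"targets": [[1,0,0,1,0,0,0],[1,0,0,1.8,0,0,0],[1,0,0,2.1,0,0,0],[1,0,0,2.4,0,0,0],[1,0,0,2.7,0,0,0],[1,0,0,2.7,0,0,0]]}}

```text
time_s: 14.73
position: [0.6261, -0.1754, 0.1718]
orientation: [2.467, 1.944, -0.008]
ft_force: [0.2, 6.0, 0.7]
finger_gap: 0.628
grasp_force: 34.3
```

Emit:
{"method": "apply_moves", "body": {"targets": [[1,0.1,0,0,0,0,0],[1,0.1,0,0.2,0,0,0],[1,0.1,0,0.4,0,0,0],[1,0.1,0,0.4,0,0,0],[1,0.1,0,0.4,0,0,0]]}}

```text
time_s: 15.15
position: [0.6262, -0.1749, 0.1679]
orientation: [2.467, 1.944, -0.008]
ft_force: [1.8, 5.5, 1.4]
finger_gap: 0.633
grasp_force: 34.5
```

Emit:
{"method": "apply_moves", "body": {"targets": [[1,0.1,0,0.1,0,0,0],[1,0.1,0,0.15,0,0,0],[1,0.1,0,0.15,0,0,0]]}}

```text
time_s: 15.4
position: [0.6265, -0.1746, 0.1668]
orientation: [2.466, 1.943, -0.008]
ft_force: [1.5, 4.0, 6.2]
finger_gap: 0.634
grasp_force: 35.1
```

Resting on the ribs (6 N). Release, rise, and look.

Emit:
{"method": "apply_moves", "body": {"targets": [[-1,0,0,0,0,0,0],[-1,0,0,0,0,0,0],[-1,0,0,0,0,0,0],[-1,0,0,0,0,0,0],[-1,0,0,-3,0,0,0],[-1,0,0,-6,0,0,0],[-1,-4,0,-10,0,0,0],[-1,-8,0,-10,0,0,0],[-1,-8,0,-10,0,0,0],[-1,-8,0,-10,0,0,0]]}}

```text
time_s: 16.23
position: [0.6061, -0.2565, 0.2682]
orientation: [2.471, 1.935, -0.01]
ft_force: [-0.4, 0.5, -1.1]
finger_gap: 1.0
grasp_force: 0.0
```

```bash
python3 - <<'E'
from h import *
s=bot.state();pos=s["position"];R=Rn.from_rotvec(s["orientation"]);c=calibration("wrist");im=capture("wrist")
cv2.imwrite("pics/w6.png",im[:,:,::-1])
print(pos,s["ft_force"],s["finger_gap"])
hsv=cv2.cvtColor(im,cv2.COLOR_RGB2HSV);m=((hsv[...,2]>150)&(hsv[...,1]<60)).astype(np.uint8);m[:,:240]=0;m[:,420:]=0;m[300:]=0
k=max(cv2.findContours(m,0,2)[0],key=cv2.contourArea);r=cv2.minAreaRect(k);print(r)
b=np.array([plane(c,p,.188) for p in cv2.boxPoints(r)]);print(b.mean(0),(R.inv().apply(b-pos)*1e3).round(1).tolist())
E
```

```text
[ 0.60609461 -0.25653907  0.26817883] [-0.37821135  0.47205522 -1.11666013] 0.9998171090397291
((326.0, 109.0), (184.0, 104.0), 90.0)
[ 0.62583102 -0.17506351  0.188     ] [[132.6, -27.0, 79.3], [132.6, 26.4, 79.2], [36.2, 30.6, 79.9], [36.2, -31.3, 79.9]]
```

View pics/w6.png

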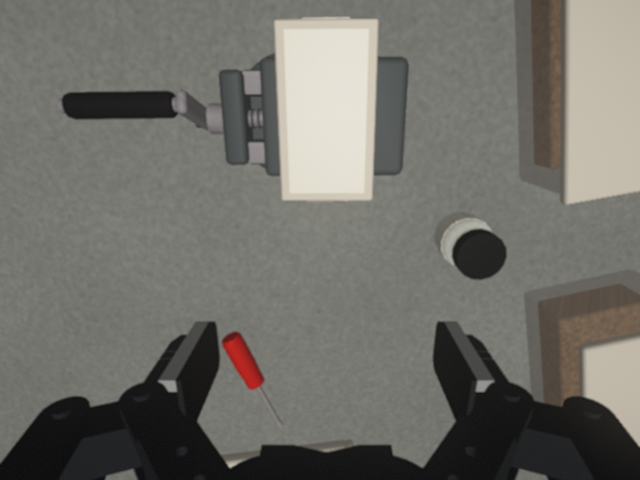

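The cover sits straight on the light, centred at (326,109), with corners (275,20), (378,19), (372,199) and (282,199); it is at (0.626,-0.175). Shut the fingers and go over its middle.

Emit:
{"method": "apply_moves", "body": {"targets": [[1,3,0,0,0,0,0],[1,6,0,0,0,0,0],[1,8.4,0,0,0,0,0],[1,8.4,0,0,0,0,0],[1,8.4,0,0,0,0,0],[1,8.4,0,0,0,0,0],[1,8.4,0,2,0,0,0],[1,8.4,0,4,0,0,0],[1,8.4,0,6,0,0,0],[1,8.4,0,7,0,0,0],[1,8.4,0,7,0,0,0]]}}

```text
time_s: 17.2
position: [0.6257, -0.171, 0.1942]
orientation: [-2.468, -1.942, 0.014]
ft_force: [0.6, 0.0, 0.7]
finger_gap: -0.001
grasp_force: 0.0
```

```bash
python3 - <<'E'
from h import *
s=bot.state();print(s["position"],s["qd"].round(3));print(shift([.6258,-.175,.188],-103.4))
E
```

```text
[ 0.62570569 -0.17098378  0.19416749] [-0.01  -0.03   0.016 -0.043  0.015  0.041 -0.015]
([-0.38, 0.11, 0.62], [-0.36, 0.37, -0.21])
```

Emit:
{"method": "apply_moves", "body": {"targets": [[1,-0.4,0.1,0,0,0,0],[1,-0.4,0.1,0,0,0,0],[1,-0.4,0.1,0.4,0,0,0],[1,-0.4,0.1,0.7,0,0,0],[1,-0.4,0.1,0.9,0,0,0],[1,-0.4,0.1,0.9,0,0,0]]}}

```text
time_s: 17.7
position: [0.6272, -0.1746, 0.1874]
orientation: [2.467, 1.943, -0.009]
ft_force: [-0.5, -0.1, 1.7]
finger_gap: -0.002
grasp_force: 0.9
```

Emit:
{"method": "apply_moves", "body": {"targets": [[1,0,0,0.2,0,0,0],[1,0,0,0.4,0,0,0],[1,0,0,0.6,0,0,0],[1,0,0,0.8,0,0,0],[1,0,0,0.8,0,0,0],[1,0,0,0.8,0,0,0]]}}

```text
time_s: 18.2
position: [0.6273, -0.1744, 0.1795]
orientation: [2.466, 1.944, -0.009]
ft_force: [0.8, -0.8, 1.1]
finger_gap: 0.001
grasp_force: 0.5
```

Emit:
{"method": "apply_moves", "body": {"targets": [[1,0,0,0.2,0,0,0],[1,0,0,0.4,0,0,0],[1,0,0,0.6,0,0,0],[1,0,0,0.6,0,0,0],[1,0,0,0.6,0,0,0]]}}

```text
time_s: 18.62
position: [0.6273, -0.1749, 0.1769]
orientation: [2.467, 1.943, -0.005]
ft_force: [-20.1, 9.3, 55.6]
finger_gap: -0.005
grasp_force: 27.6
```

Emit:
{"method": "apply_moves", "body": {"targets": [[1,0,0,-0.15,0,0,0],[1,0,0,-0.15,0,0,0],[1,0,0,-0.15,0,0,0],[1,0,0,-0.15,0,0,0],[1,0,0,-0.15,0,0,0],[1,0,0,-0.15,0,0,0]]}}

```text
time_s: 19.12
position: [0.6272, -0.1748, 0.177]
orientation: [2.467, 1.943, -0.007]
ft_force: [-11.2, 6.2, 35.2]
finger_gap: -0.005
grasp_force: 17.5
```

```bash
python3 - <<'E'
from h import *
im=capture("scene");s=bot.state();print(s["position"],s["ft_force"],s["torque"])
cv2.imwrite("pics/s7.png",cv2.resize(im[170:300,200:340,::-1],None,fx=4.4,fy=4.4,interpolation=2))
E
```

```text
[ 0.62726446 -0.17480244  0.17696843] [-10.75426161   6.55002199  34.58995656] [ 1.34616888  2.6347576  -0.05214754]
```

View pics/s7.png

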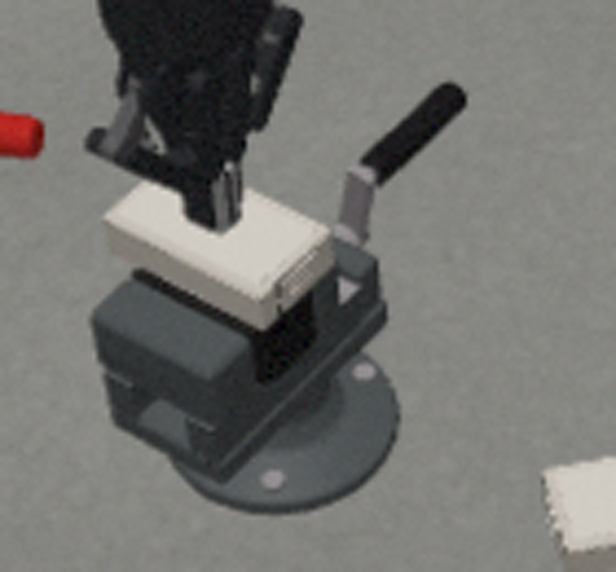

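The cover (about (218,250) in the crop) sits level and fully down with the fingers pressing its middle. Its top is at z 0.177 m, as it should be when home, with about 35 N of push. Handing in.

```bash
python3 -c "
from plant import bot
print(bot.sign_off())"
```

```text
the job is handed in; nothing more can be done
None
```

I clamped the light in the vise, pressed the cover fully home over its face, and handed the job in at about 19 s while still pressing down with about 35 N; the sign-off call did not return a verdict.

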